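Charge the graver's air reservoir with the bench hand pump

ROBOT

A 6-joint arm with a two-finger parallel gripper is mounted at the origin on the work surface. World frame = base frame: x ahead of the robot, y to its left, z up, the work surface at z = 0. Lengths are in m, angles in rad, forces in N, time in s.
With the tool pointing down it reaches from about 0.35 to 0.8 m from the base axis. Payload 7.3 kg.
Tool frame: the origin (TCP) lies where the fingers leave the gripper's body, on its centre line; the fingertips stand 73 mm ahead of it and the grasp point (between the pads) lies 54 mm ahead of it (robot.tips_ahead is the distance from the TCP to the fingertips, in m); z points along the fingers, y is the direction in which the jaws open and shut (so a half turn about z gives the same grasp; the last joint's range is limited). The gripper opens to 85 mm and grips with 20 to 120 N. Pads are 22 mm wide; open, the fingers measure 114 mm over their backs; the gripper's body (76 mm by 85 mm) begins 54 mm behind the grasp point. The pads swing forward as they close: fully open they stand 13 mm farther back than shut.
Start: joints at [1.172, 0.342, 1.524, -0, 1.275, -0.146], TCP at [0.131, 0.508, 0.304] pointing down, gripper open.
Joint ranges: [-2.53, 2.53], [-0.77, 2.02], [0.04, 2.7], [-1, 4.14], [0.28, 2.66], [-3.11, 3.11]. Speed limits (rad/s): [2.57, 2.57, 3.14, 3.14, 3.14, 3.14].

INTERFACE

Orientations are given as a unit quaternion [x, y, z, w].
In Python, from bench import robot, camera gives the robot as it stands.
- The arm moves only by the shell command python3 -m crank 'ROWS' [FORCE]. ROWS is JSON, a list of rows, each a list of 5 numbers: the shift along the tool's x, y, z as a fraction of full scale, then the turn about the tool's z as a fraction of full scale, then the closure, from 0 (fully open) to 1 (shut). In form: [[x, y, z, turn, jaw], ...]. A call has exactly 5 rows; each row shifts and turns the commanded pose from where the row before left it, along the tool's axes as they then stand; what a row does not reach is not made up. Full scale, the value 1, is 0.05 m for a shift and 5 degrees for a turn. A row lasts 1/10 s, in which the tool goes at most 50 mm and 8.59 degrees, less where a joint would pass 70% of its speed; a pose out of reach is approached as far as the arm can. A call with a number of a shift or a turn outside -1 to 1 is refused whole. A call with a gripper value outside its range is refused whole. The fingers move at their own pace and stop on an object; FORCE is the grip in N (left out, the last holds). Time passes only in rows, so rows that do not move let the fingers close, or fill a call up. It gives the time, the measured TCP pose, the force and the opening at its end, in the units of the state.
- robot.get_state(): the state, without advancing time (a new reading comes with each control period).
- camera(name): name is "scene" or "side" or "wrist"; returns a dict with "image" (420x560x3 uint8, blue, green, red), "range_z" (420x560 float32, m along the optical axis (not along the pixel's ray), 0 where there is no reading), "fx", "fy", "cx", "cy" (pixels), "k1" (the pictures are not rectified: a ray, as slopes to the right and down, at radius r is drawn at 1 + k1 r^2 times it, then the intrinsics apply), "rvec" (rotation vector, rad) and "tvec" (3), from world to camera coordinates, as OpenCV has them; the wrist camera has in their place "mount" (4x4, takes a point from camera to tool coordinates, whose origin is the TCP and whose axes are the flange's). Camera axes: x right, y down, z forward; pixel columns grow to the right and rows downward; lengths in m; the calibration is good to about 2 mm. A picture is of the moment at which its call begins: read the wrist's pose just before it.
- robot.hand_in(): hands the job in, once; it reports no verdict.
The state is a dict: "clock": time; "qpos": joint angles; "qvel": joint speeds; "tau": joint torques, N m; "position": TCP position; "eef_rot": TCP orientation; "wrist_force": force on the tool from outside, world axes, zero at the start; "torque": the same for the moment, N m; "grip_width": opening from 0.0 (shut) to 1.0 (fully open).
Only numpy, scipy, OpenCV 4.12 (cv2) and the standard library are available. Lean on these libraries where they do the work, as an engineer would, in place of code of your own. Each camera call takes 0.05 s, during which the arm holds its last target.

TASK

On the small bench air pump, first push the black-balled release lever over towards the tank as far as it goes (closed), then with the fingertips press the plunger's knob all the way down and let it come all the way back up, again and again, until the indicator pin stands fully out. Press only on the top of the knob, never grip or pull anything, do not touch the pin, and leave the things around the pump where they are. Finish with the plunger up and the hand clear.

Things in the scene. Friction and masses are not known exactly. Their poses are not given: they have to be found in the camera images.
- pump: Bench air pump, fixed: cream box 130 (x) by 170 (y) mm, top 55 mm high, a lying aluminium tank (top 62 mm high) along its +x side out to x 128 mm. Origin: centre of the underside, on the bench, z up. On top: plunger barrel (42 mm wide, top z 100) at x -20, y +45; lever block (70 by 50, top z 80) at x -12, y -53; pin sleeve (22 wide, top z 67) at x +36, y -8 mm.
- lever (a joint): Release lever, rad: 0 = leaning to the pump's -x side, open (starts at 0 to 0.25); 1.2 = leaning to its +x side (towards the tank), closed, against its stop. It turns about the pump's y axis at x -12, y -53, z 77 mm, stays where it is left and needs about 2 N at its ball.
- lever_tip (a point): Centre of the lever's black ball (26 mm diameter), 55 mm from the lever's pivot on a 10 mm rod; about 122 mm above the bench at either end of its swing, 132 mm in the middle. The ball travels 62 mm towards the pump's +x.
- plunger (a joint): Plunger, m: 0 = up, 0.024 = pressed to its hard stop. A spring returns it: about 4 N to start it, 9 to 10 N at the bottom; a push of 15 N against the stop is enough. Each full stroke (down to the stop, then back up) lifts the pin about 5.5 mm (the first one up to 9 mm); strokes of less than about three quarters lift it less or not at all.
- knob_top (a point): Centre of the flat top of the plunger's black knob, the place to press: a 44 mm disc, 150 mm above the bench when up, 126 mm when pressed. Moves with the plunger.
- knob_rim: The knob's wider rim (52 mm diameter, 10 mm high) below the flat top: its upper face lies 6 mm below the flat top. Not to be gripped. Origin on the plunger's axis 50 mm below the flat top.
- pin (a joint): Indicator pin, m: how far it has come out; starts at 0 to 0.008. Fully out at about 0.0255, more strokes then do nothing. It comes up only by pumping (3 to 5 full strokes) and stays up by friction.
- pin_rod: The indicator pin, origin at the centre of its top: a 10 mm upright steel pin; 69 mm above the bench when in, 94 mm when fully out (14 and 39 mm above the pump's top face). Not to be touched.
- bur_block: Bystander: grey block 45 by 70 by 30 mm with upright burs to 71 mm high. Origin under its centre, as for all bystanders.
- jar: Bystander: small jar, 48 mm wide, 55 mm high.
- handpiece: Bystander: dark handpiece 150 mm long (along its x) on a white cradle, 56 mm high.
- ring_clamp: Bystander: wooden ring clamp, 100 mm long, 24 mm high.
- brush: Bystander: hand brush lying along its x.
- hammer: Bystander: small hammer lying along its x.
- wax_tin: Bystander: flat round tin, 64 mm wide, 30 mm high.

How it is judged:
On the way, in this order (a step that is already met when the one before it is completed fails the run):
1. the release lever is pushed fully over to closed (value of joint lever above 1.1 rad and value of joint plunger below 0.004 m), for 0.1 s.
2. the plunger is pressed down (value of joint plunger above 0.018 m), for 0.02 s.
3. the pin stands fully out (value of joint pin above 0.023 m), for 0.2 s.
At the end, for the whole second after the job is handed in: The pin is out by more than 23 mm of its 25.5 mm, the plunger is back up within 2 mm, the lever is within 0.15 rad of its closed stop, and nothing around the pump has been moved by more than 25 mm (value of joint pin above 0.023 m and value of joint plunger below 0.002 m and value of joint lever above 1.05 rad); the robot touches nothing.
It fails at once if the plunger is pumped before the lever is closed (value of joint plunger above 0.01 m and value of joint lever below 1 rad).
It fails at once if the knob is gripped by its rim or pulled (contact force between the fingers and knob_rim above 3 N or value of joint plunger below -0.002 m).
It fails at once if the indicator pin is touched (contact force between the arm and pin_rod above 1 N).
It fails at once if the indicator pin is touched by the fingers (contact force between the fingers and pin_rod above 1 N).
It fails at once if a thing beside the pump or on the bench is displaced or lifted (distance of any of bur_block, jar, handpiece, ring_clamp, brush, hammer, wax_tin from where it was at the start of the episode above 0.025 m).
It also fails if it takes over 48 s, if anything falls off the work surface, if the arm or the gripper's body presses on something with over 40 N, if the wrist force passes 120 N, or if a joint passes its speed limit or range.

## Working session

There is one attempt and no reset: what is moved stays moved. The work goes in short steps, Python scripts to look and compute and a shell command to move; the robot and the scene stay as the last step left them, time stands still between calls to the robot, and variables do not carry over. Pictures are saved under pics/ and viewed, and the job is handed in when it is done.

```bash
mkdir -p pics; ls; python3 - <<'E'
from bench import robot,camera
import cv2,pickle
s=robot.get_state();print(s)
d={}
for n in("scene","side","wrist"):
    d[n]=camera(n);cv2.imwrite(f"pics/{n}0.png",d[n]["image"])
    print(n,{k:v for k,v in d[n].items() if k not in("image","range_z")})
pickle.dump((s,d),open("d0.pkl","wb"))
E
```

```text
pics
{'clock': 0.0, 'qpos': array([ 1.17198574e+00,  3.42765749e-01,  1.52506493e+00, -1.33757263e-06,
        1.27538840e+00, -1.45980587e-01]), 'qvel': array([ 0.00023407,  0.00039635, -0.00119112, -0.00011606, -0.00045419,
        0.00160639]), 'tau': array([-1.90928884e-03, -4.33684373e+01, -2.46008384e+01, -3.54849344e-04,
        8.12462764e-03,  1.64818499e-05]), 'position': array([0.13117627, 0.50803568, 0.30318681]), 'eef_rot': array([ 1.26078334e-01,  9.92019956e-01, -7.83400360e-04, -2.18170072e-04]), 'wrist_force': array([-0.16763985, -0.66982838,  0.151067  ]), 'torque': array([ 0.04838305, -0.02233771,  0.00610604]), 'grip_width': 0.9998525466175942}
scene {'fx': 441.9886239558072, 'fy': 441.9886239558072, 'cx': 276.83406071179735, 'cy': 210.13068131266627, 'k1': -0.09102191333398002, 'rvec': array([ 2.02917411,  1.10451071, -0.51262641]), 'tvec': array([-0.28529947, -0.21774726,  1.5599905 ])}
side {'fx': 389.4163015421614, 'fy': 389.4163015421614, 'cx': 285.05186667107586, 'cy': 211.2366143694445, 'k1': 0.015617084472420927, 'rvec': array([ 2.15399335, -0.86369455,  0.41828507]), 'tvec': array([-0.39551135,  0.34413652,  1.01503736])}
wrist {'fx': 295.2085439554947, 'fy': 295.2085439554947, 'cx': 274.3804778892858, 'cy': 205.76136761439827, 'k1': -0.05932893432608293, 'mount': array([[ 4.31387834e-04, -9.56344172e-01, -2.92242433e-01,
         7.34595881e-02],
       [ 9.99999547e-01,  6.60383891e-04, -6.84933550e-04,
        -6.09749224e-04],
       [ 8.48024403e-04, -2.92242005e-01,  9.56344024e-01,
        -6.92681749e-02],
       [ 0.00000000e+00,  0.00000000e+00,  0.00000000e+00,
         1.00000000e+00]])}
```

View pics/scene0.png

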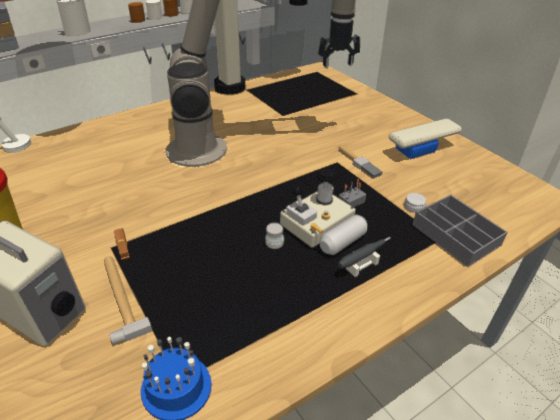

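View pics/side0.png

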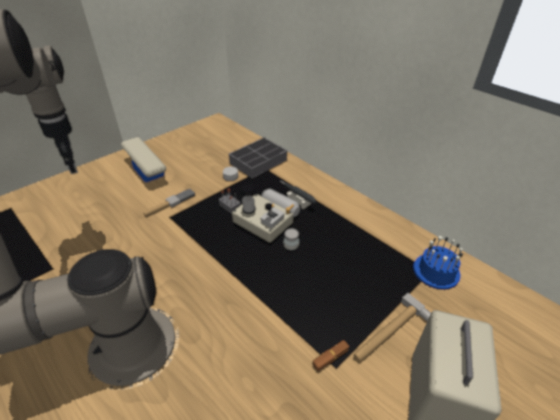

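View pics/wrist0.png

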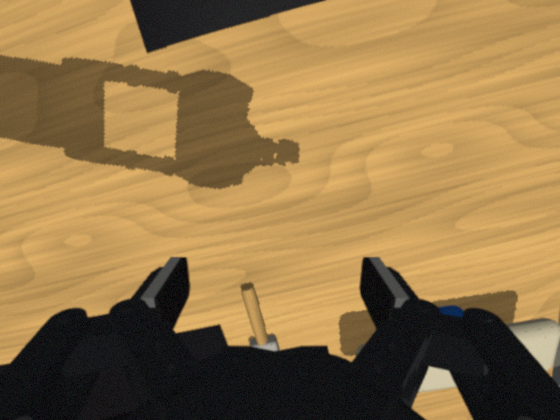

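The scene view shows the pump near px (320,215), the jar at (275,235), the burs at (352,195), and the handpiece at (365,252). Next I'll enlarge this area.

```bash
cat > h.py <<'E'
import numpy as np,cv2,pickle
from scipy.spatial.transform import Rotation as R
def RT(c,s=None):
    if "mount" in c:
        T=np.eye(4);T[:3,:3]=R.from_quat(s["eef_rot"]).as_matrix();T[:3,3]=s["position"]
        M=np.linalg.inv(T@c["mount"]);return M[:3,:3],M[:3,3]
    return cv2.Rodrigues(np.array(c["rvec"]))[0],np.array(c["tvec"])
def K(c):return np.array([[c["fx"],0,c["cx"]],[0,c["fy"],c["cy"]],[0,0,1.]]),np.array([c["k1"],0,0,0.])
def proj(c,P,s=None):
    r,t=RT(c,s);k,d=K(c)
    return cv2.projectPoints(np.atleast_2d(np.float64(P)),cv2.Rodrigues(r)[0],t,k,d)[0].reshape(-1,2)
def ray(c,uv,s=None):
    r,t=RT(c,s);k,d=K(c)
    q=cv2.undistortPoints(np.float64(uv).reshape(-1,1,2),k,d).reshape(-1,2)
    v=np.c_[q,np.ones(len(q))]
    return -r.T@t, v@r   # origin, dirs (per unit optical z)
def at_z(c,uv,z,s=None):
    o,v=ray(c,uv,s);return o+v*((z-o[2])/v[:,2])[:,None]
def cloud(c,s=None):
    h,w=c["range_z"].shape;u,v=np.meshgrid(np.arange(w),np.arange(h))
    o,d=ray(c,np.c_[u.ravel(),v.ravel()],s)
    return (o+d*c["range_z"].reshape(-1,1)).reshape(h,w,3)
def crop(img,x0,y0,x1,y1,f,name):
    cv2.imwrite(name,cv2.resize(img[y0:y1,x0:x1],None,fx=f,fy=f,interpolation=cv2.INTER_CUBIC))
E
python3 - <<'E'
from h import *
s,d=pickle.load(open("d0.pkl","rb"))
crop(d["scene"]["image"],255,165,405,275,5,"pics/sc0c.png")
crop(d["side"]["image"],205,155,325,255,6,"pics/sd0c.png")
for n in("scene","side"):
    P=cloud(d[n]);z=d[n]["range_z"]
    pts=([(325,190),(318,213),(275,230),(345,230),(298,203)] if n=="scene" else [(249,201),(262,215),(291,235),(280,200)])
    for u,v in pts: print(n,u,v,P[v,u].round(3))
E
```

```text
scene 325 190 [0.538 0.147 0.097]
scene 318 213 [0.567 0.105 0.054]
scene 275 230 [ 0.563 -0.033  0.055]
scene 345 230 [0.665 0.118 0.059]
scene 298 203 [0.542 0.053 0.094]
side 249 201 [0.523 0.147 0.099]
side 262 215 [0.539 0.101 0.056]
side 291 235 [ 0.544 -0.034  0.055]
side 280 200 [0.639 0.117 0.057]
```

View pics/sc0c.png

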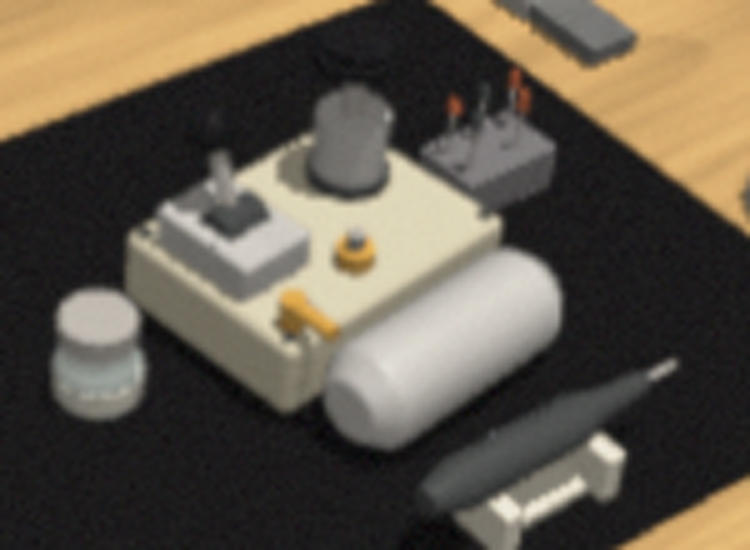

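View pics/sd0c.png

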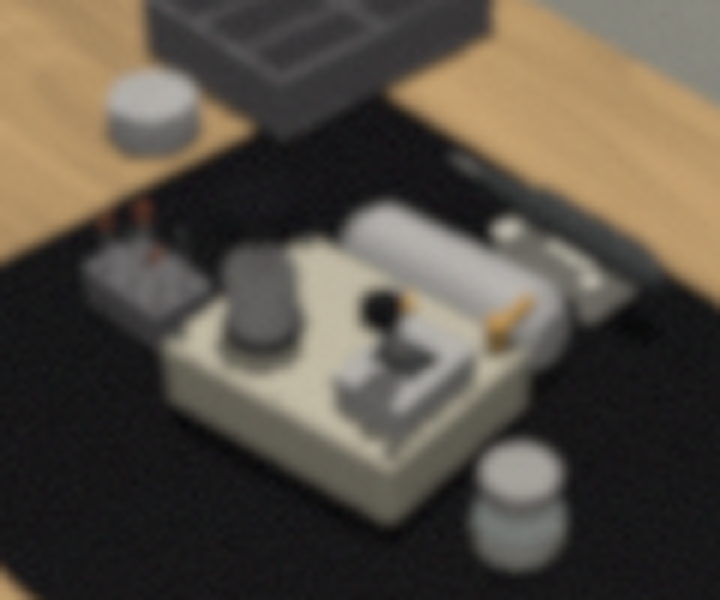

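```bash
python3 - <<'E'
from h import *
from scipy.optimize import least_squares
s,d=pickle.load(open("d0.pkl","rb"))
A={'scene':[((-65,-85,55),(281,212.4)),((65,85,55),(355,209.6)),((65,-85,55),(313,236)),((-20,45,150),(326,174)),((36,-8,67),(326,213.5))],
'side':[((-65,85,55),(232.5,212.5)),((-65,-85,55),(269.7,233)),((65,-85,55),(292.5,217.5)),((65,85,55),(257,194.7))]}
def W(p,X):
    X=np.array(X)/1000.;c,n=np.cos(p[2]),np.sin(p[2])
    return np.c_[p[0]+c*X[:,0]-n*X[:,1],p[1]+n*X[:,0]+c*X[:,1],X[:,2]]
def f(p,names=('scene','side')):
    return np.concatenate([(proj(d[k],W(p,[a for a,b in A[k]]))-np.array([b for a,b in A[k]])).ravel() for k in names])
for n in (('scene',),('side',),('scene','side')):
    r=least_squares(f,[.57,.1,0.],args=(n,),loss='soft_l1');print(n,r.x.round(4),r.fun.round(1) )
p=r.x
print("knob",W(p,[(-20,45,150)]),proj(d['side'],W(p,[(-20,45,150)])))
for th in(0,.25,1.2):
    a=th-.6; X=[(-12+55*np.sin(a),-53,77+55*np.cos(a))]
    print(th,W(p,X).round(3),proj(d['scene'],W(p,X)),proj(d['side'],W(p,X)))
E
```

```text
('scene',) [0.5589 0.1098 0.1556] [-2.1 -0.1  1.  -0.8  0.1  0.5  0.4 -1.4 -0.3  1.2]
('side',) [0.5471 0.1053 0.1179] [-0.9  0.  -0.4  2.   1.8 -2.9  0.2 -0.2]
('scene', 'side') [0.5557 0.1112 0.1512] [-2.3 -1.1  0.7 -1.5 -0.4 -0.4  0.1 -2.1 -0.6  0.4 -0.1 -1.2  1.4 -0.4
  2.3 -5.6 -0.  -1.8]
knob [[0.5291547  0.15264219 0.15      ]] [[248.67584338 187.35348576]]
0 [[0.521 0.052 0.122]] [[293.506685   190.58784952]] [[267.48177927 209.34160435]]
0.25 [[0.533 0.054 0.129]] [[296.78391886 190.77292351]] [[269.86831156 205.90553093]]
1.2 [[0.583 0.062 0.122]] [[310.15716116 201.53101456]] [[279.41643192 199.69155195]]
```

```bash
python3 -c "
from bench import robot;print(robot.tips_ahead)"; python3 -m crank '[[-0.6,-0.4,0,0,1],[-0.6,-0.4,0,0,1],[-0.6,-0.4,0,0,1],[-0.6,-0.4,0,0,1],[-0.6,-0.4,0,0,1]]'; python3 -m crank '[[-0.6,-0.4,0,0,1],[-0.6,-0.4,0,0,1],[-0.6,-0.4,0,0,1],[-0.6,-0.4,0,0,1],[-0.6,-0.4,0,0,1]]'; python3 -m crank '[[-0.6,-0.4,0,0,1],[-0.6,-0.4,0,0,1],[-0.6,-0.4,0,0,1],[-0.6,-0.4,0,0,1],[-0.6,-0.4,0,0,1]]';python3 -m crank '[[0,0,0,-0.9,1],[0,0,0,-0.9,1],[0,0,0,-0.9,1],[0,0,0,-0.9,1],[0,0,0,-0.9,1]]'
python3 - <<'E'
from bench import robot,camera
import cv2,pickle
s=robot.get_state();w=camera("wrist");cv2.imwrite("pics/w1.png",w["image"]);pickle.dump((s,w),open("d1.pkl","wb"))
print(s)
E
```

```text
0.0726
clock: 0.65
position: [0.2521, 0.3728, 0.3038]
eef_rot: [0.126, 0.992, -0.0, -0.0]
wrist_force: [0.3, 0.1, -1.6]
grip_width: 0.14
clock: 1.15
position: [0.3724, 0.2383, 0.3038]
eef_rot: [0.126, 0.992, 0.0, -0.0]
wrist_force: [0.3, 0.1, -0.1]
grip_width: -0.0
clock: 1.65
position: [0.4927, 0.104, 0.3037]
eef_rot: [0.126, 0.992, 0.0, -0.0]
wrist_force: [0.6, 0.4, 0.6]
grip_width: -0.003
clock: 2.15
position: [0.4918, 0.1052, 0.3036]
eef_rot: [-0.071, 0.997, 0.0, -0.0]
wrist_force: [-0.3, 0.1, 0.2]
grip_width: -0.004
{'clock': 2.15, 'qpos': array([ 5.82490212e-02,  3.02334645e-01,  1.58303670e+00,  1.03886183e-04,
        1.25696664e+00, -1.65555951e+00]), 'qvel': array([ 4.57961430e-04, -1.50222098e-03, -3.51007530e-04, -6.28998958e-04,
       -6.47997204e-04, -7.78432118e-01]), 'tau': array([-5.52188570e-02, -4.09973502e+01, -2.44098473e+01, -2.38189372e-03,
        2.74195867e-03,  1.04198154e+00]), 'position': array([0.49183374, 0.10523492, 0.30356975]), 'eef_rot': array([-7.14291639e-02,  9.97445604e-01,  5.43361577e-05, -3.71982596e-04]), 'wrist_force': array([-0.25786512,  0.14074619,  0.22836456]), 'torque': array([ 0.00652745, -0.04212629, -0.01967265]), 'grip_width': -0.00396305793963883}
```

View pics/w1.png

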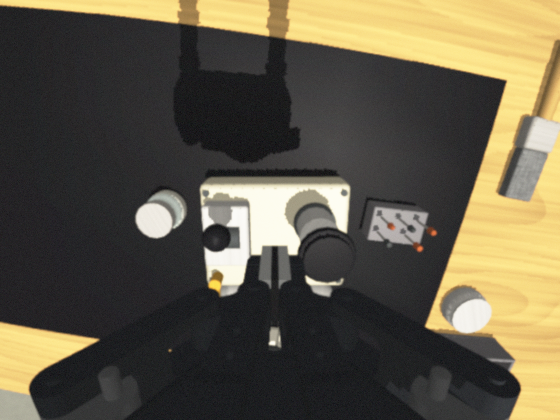

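The wrist view shows the ball at (216,237) and the knob disc at about (328,256). The box's top back corners are at (203,182) and (348,179).

```bash
python3 - <<'E'
from h import *
s,w=pickle.load(open("d1.pkl","rb"))
crop(w["image"],180,160,380,300,4,"pics/w1c.png")
print(at_z(w,[(216,237)],.124,s),at_z(w,[(328,256)],.147,s),at_z(w,[(202,182),(348,179)],.055,s))
P=cloud(w,s)
for u,v in((216,237),(328,250),(320,262),(340,262),(275,200)):print(u,v,P[v,u])
E
```

```text
[[0.53118085 0.05591081 0.124     ]] [[0.52457935 0.15474512 0.147     ]] [[0.49912378 0.02440895 0.055     ]
 [0.47276385 0.18307707 0.055     ]]
216 237 [0.52444193 0.0581929  0.13895258]
328 250 [0.51752101 0.15269387 0.15056612]
320 262 [0.52974846 0.1484354  0.14970317]
340 262 [0.52738084 0.16518436 0.14974236]
275 200 [0.50806185 0.10708561 0.05490456]
```

View pics/w1c.png

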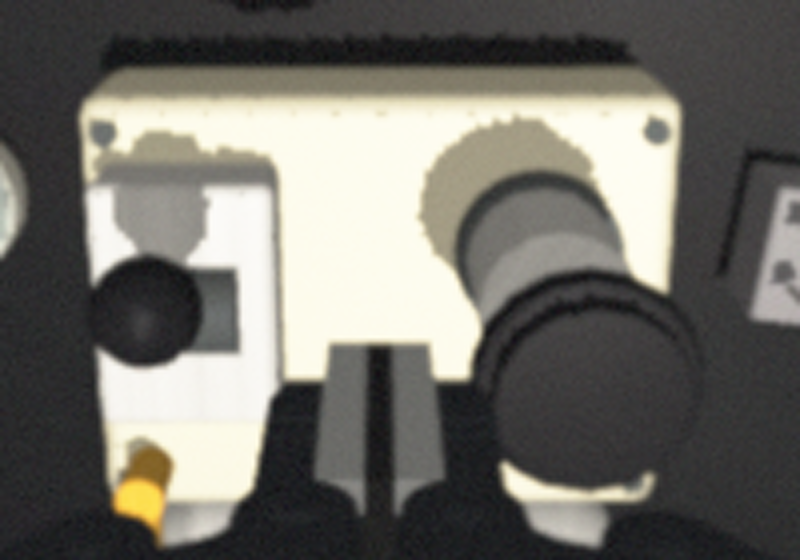

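```bash
python3 - <<'E'
from h import *
s,w=pickle.load(open("d1.pkl","rb"))
P=cloud(w,s)
m=(P[...,2]>.1475)&(P[...,2]<.153)&(np.abs(P[...,0]-.525)<.04)&(np.abs(P[...,1]-.153)<.04)
q=P[m];c,r=cv2.minEnclosingCircle(q[:,:2].astype(np.float32));print("disc",c,r,q.mean(0),len(q))
m=(P[...,2]>.11)&(np.abs(P[...,0]-.53)<.03)&(np.abs(P[...,1]-.056)<.03)
q=P[m];from scipy.optimize import least_squares
f=least_squares(lambda p:np.linalg.norm(q-p,axis=1)-.013,q.mean(0)-[0,0,.008],loss='soft_l1',f_scale=.001);print("ball",f.x,len(q))
T=R.from_quat(s["eef_rot"]).as_matrix()
# goals in tool axes
for n,g in (("behind ball",None),):
    pass
ball=f.x
for n,g in(("ball",ball),("knob",np.r_[c,.15])):
    tip=s["position"]+T@[0,0,.0726]
    print(n,"tool shift tip->",(T.T@(g-tip)).round(4))
E
```

```text
disc (0.5276543498039246, 0.15508750081062317) 0.022357342764735222 [0.52660584 0.15474312 0.14928935] 1844
ball [0.50693494 0.06996003 0.27722067] 2066
ball tool shift tip-> [-0.0099 -0.0371 -0.0463]
knob tool shift tip-> [-0.0427  0.0442  0.0809]
```

```bash
python3 -m crank '[[0.1,-0.5,0,0,1],[0.1,-0.58,0,0,1],[0.05,0,0.4,0,1],[0,0,0.6,0,1],[0,0,0.6,0,1]]'; python3 -m crank '[[0,0,0.5,0,1],[0,0,0.36,0,1],[0,0,0,0,1],[0,0,0,0,1],[0,0,0,0,1]]'
python3 - <<'E'
from bench import robot,camera
from h import *
s=robot.get_state();w=camera("wrist");cv2.imwrite("pics/w2.png",w["image"])
d=camera("side");crop(d["image"],205,135,325,235,6,"pics/sd2.png")
E
```

```text
clock: 2.7
position: [0.4871, 0.0498, 0.2233]
eef_rot: [-0.069, 0.998, -0.0, 0.001]
wrist_force: [0.8, 0.3, -0.1]
grip_width: -0.001
clock: 3.2
position: [0.4878, 0.0501, 0.182]
eef_rot: [-0.07, 0.998, -0.0, 0.001]
wrist_force: [-0.3, 0.0, 0.3]
grip_width: -0.001
```

View pics/w2.png

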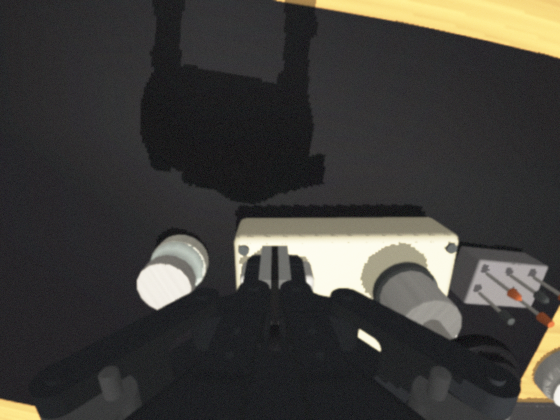

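View pics/sd2.png

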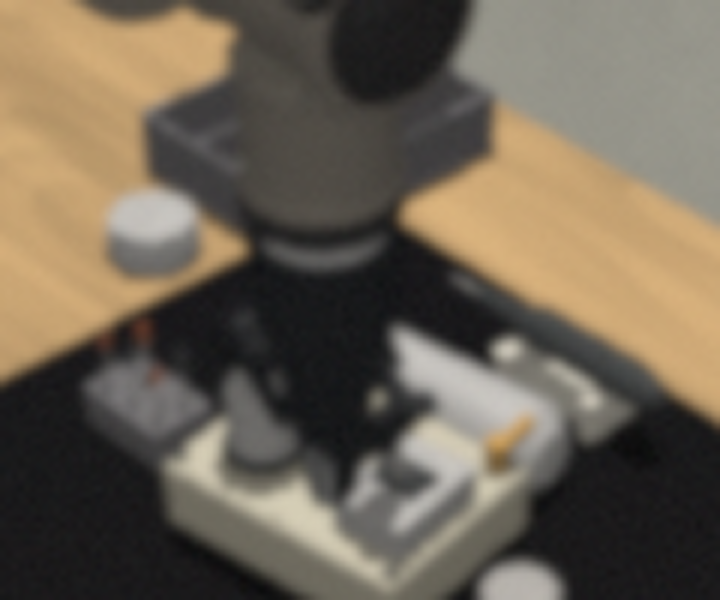

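```bash
python3 -m crank '[[-0.15,0,0,0,1],[-0.15,0,0,0,1],[-0.15,0,0,0,1],[-0.15,0,0,0,1],[-0.15,0,0,0,1]]'; python3 -m crank '[[-0.15,0,0,0,1],[-0.15,0,0,0,1],[-0.15,0,0,0,1],[-0.1,0,0,0,1],[0,0,0,0,1]]'
python3 - <<'E'
from bench import robot,camera
from h import *
s=robot.get_state();w=camera("wrist");cv2.imwrite("pics/w3.png",w["image"])
d=camera("side");crop(d["image"],205,135,325,235,6,"pics/sd3.png")
print(s["wrist_force"])
E
```

```text
clock: 3.8
position: [0.5248, 0.0555, 0.1808]
eef_rot: [-0.07, 0.998, 0.0, -0.0]
wrist_force: [-1.6, 0.3, 1.6]
grip_width: -0.001
clock: 4.3
position: [0.5522, 0.0592, 0.1807]
eef_rot: [-0.07, 0.998, 0.0, 0.0]
wrist_force: [0.2, -0.6, -0.1]
grip_width: 0.001
[ 0.23175851 -0.56621691 -0.1498313 ]
```

View pics/sd3.png

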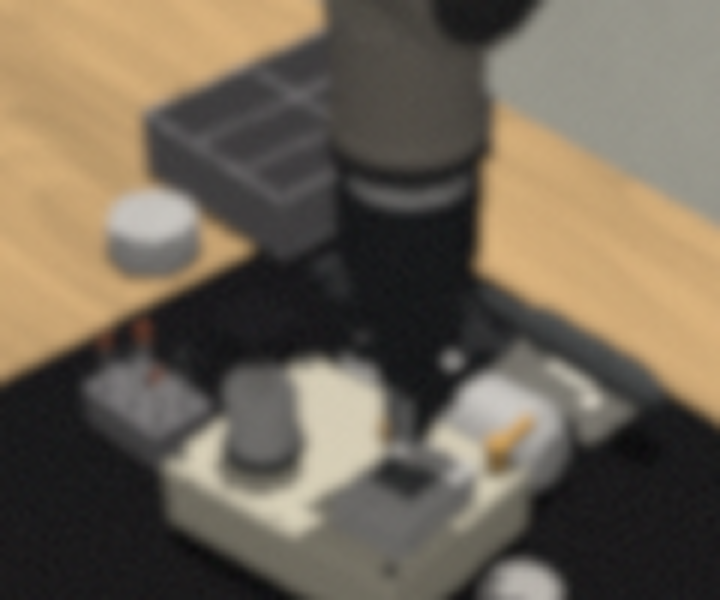

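```bash
python3 -m crank '[[-0.08,0,0,0,1],[-0.08,0,0,0,1],[0,0,0,0,1],[0,0,0,0,1],[0,0,0,0,1]]'
```

```text
clock: 4.9
position: [0.5571, 0.0601, 0.1806]
eef_rot: [-0.07, 0.998, -0.0, -0.003]
wrist_force: [-11.5, -2.0, 5.6]
grip_width: -0.003
```

```bash
python3 -m crank '[[0.2,0,0,0,1],[0.2,0,-0.2,0,1],[0,0,-0.6,0,1],[0,0,-0.6,0,1],[0,0,-0.3,0,1]]';python3 -m crank '[[0,0.5,0,0,1],[0,0.5,0,0,1],[0,0.5,0,0,1],[0,0.46,0,0,1],[0,0,0,0,1]]'
python3 - <<'E'
from bench import robot,camera
from h import *
s=robot.get_state();w=camera("wrist");cv2.imwrite("pics/w4.png",w["image"])
d=camera("side");crop(d["image"],205,135,325,235,6,"pics/sd4.png")
pickle.dump((s,w,d),open("d4.pkl","wb"))
P=cloud(w,s)
m=(P[...,2]>.147)&(P[...,2]<.154)&(np.abs(P[...,0]-.527)<.03)&(np.abs(P[...,1]-.155)<.03)
q=P[m];print(len(q))
if len(q): print(cv2.minEnclosingCircle(q[:,:2].astype(np.float32)))
T=R.from_quat(s["eef_rot"]).as_matrix();tip=s["position"]+T@[0,0,.0726]
print("to knob",(T.T@(np.r_[.5277,.1551,.15]-tip)).round(4), "final ball exp side px",proj(d,[(.5814,.0643,.122)]))
E
```

```text
clock: 5.4
position: [0.5402, 0.0575, 0.2696]
eef_rot: [-0.07, 0.998, -0.0, 0.003]
wrist_force: [0.7, 0.2, 1.0]
grip_width: -0.002
clock: 5.9
position: [0.5253, 0.1567, 0.2669]
eef_rot: [-0.071, 0.997, 0.001, 0.001]
wrist_force: [0.1, -0.2, -0.2]
grip_width: 0.0
2553
((0.5274162292480469, 0.1552598476409912), 0.02201955020427704)
to knob [-0.0019 -0.0021  0.0443] final ball exp side px [[278.61026272 199.55790563]]
```

View pics/w4.png

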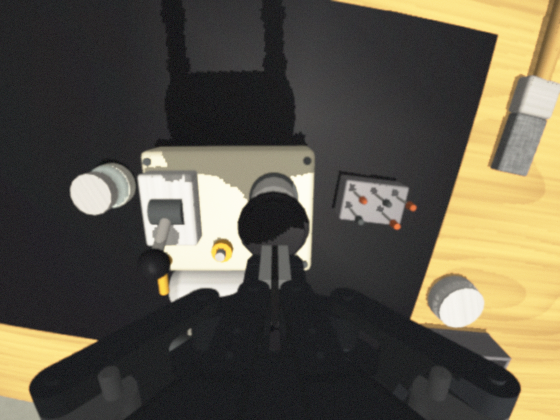

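View pics/sd4.png

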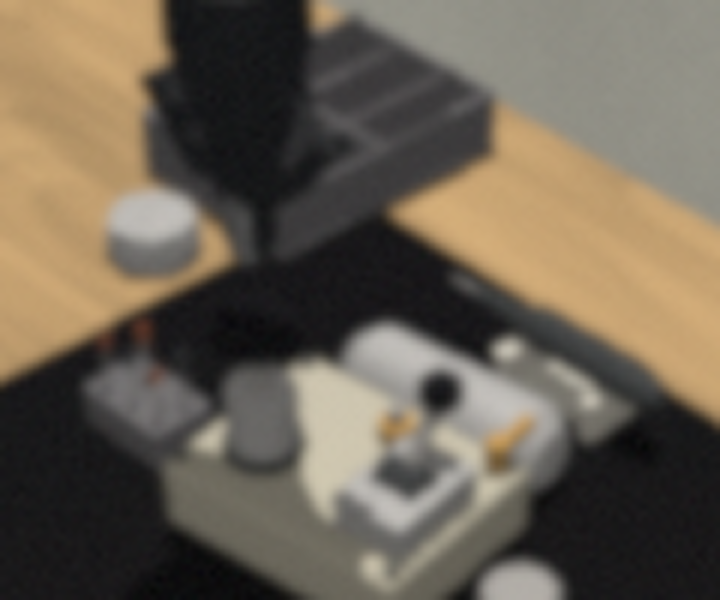

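```bash
python3 -m crank '[[-0.04,-0.04,0.3,0,1],[0,0,0.3,0,1],[0,0,0.16,0,1],[0,0,0,0,1],[0,0,0,0,1]]';python3 -m crank '[[0,0,0.2,0,1],[0,0,0.2,0,1],[0,0,0.2,0,1],[0,0,0,0,1],[0,0,0,0,1]]'
```

```text
clock: 6.5
position: [0.5285, 0.1524, 0.2284]
eef_rot: [-0.07, 0.998, 0.0, 0.0]
wrist_force: [0.2, 0.5, -0.8]
grip_width: 0.002
clock: 7.0
position: [0.5294, 0.1528, 0.1991]
eef_rot: [-0.07, 0.998, -0.0, 0.002]
wrist_force: [1.6, -1.1, 8.6]
grip_width: -0.002
```

```bash
python3 -m crank '[[0,0,0.06,0,1],[0,0,0.04,0,1],[0,0,0,0,1],[0,0,0,0,1],[0,0,0,0,1]]'
```

```text
clock: 7.5
position: [0.5294, 0.1528, 0.1984]
eef_rot: [-0.07, 0.998, -0.0, 0.004]
wrist_force: [-9.6, -2.8, 39.6]
grip_width: -0.003
```

```bash
python3 -m crank '[[0,0,-0.2,0,1],[0,0,-0.3,0,1],[0,0,-0.2,0,1],[0,0,0,0,1],[0,0,0,0,1]]'; python3 -m crank '[[0,0,0.2,0,1],[0,0,0.25,0,1],[0,0,0.2,0,1],[0,0,0,0,1],[0,0,0,0,1]]'; python3 -m crank '[[0,0,-0.2,0,1],[0,0,-0.25,0,1],[0,0,-0.2,0,1],[0,0,0,0,1],[0,0,0,0,1]]'
python3 - <<'E'
from bench import robot,camera
from h import *
s=robot.get_state();w=camera("wrist");cv2.imwrite("pics/w5.png",w["image"])
d=camera("scene");crop(d["image"],255,165,405,275,5,"pics/sc5.png")
E
```

```text
clock: 8.0
position: [0.5277, 0.1528, 0.227]
eef_rot: [-0.07, 0.998, 0.0, -0.001]
wrist_force: [-0.4, 1.0, -0.5]
grip_width: -0.0
clock: 8.5
position: [0.5284, 0.153, 0.1984]
eef_rot: [-0.07, 0.998, 0.0, 0.002]
wrist_force: [-9.2, -1.5, 32.6]
grip_width: 0.003
clock: 9.0
position: [0.5276, 0.1527, 0.2268]
eef_rot: [-0.07, 0.998, -0.0, -0.001]
wrist_force: [-0.2, -0.4, -0.3]
grip_width: -0.002
```

View pics/w5.png

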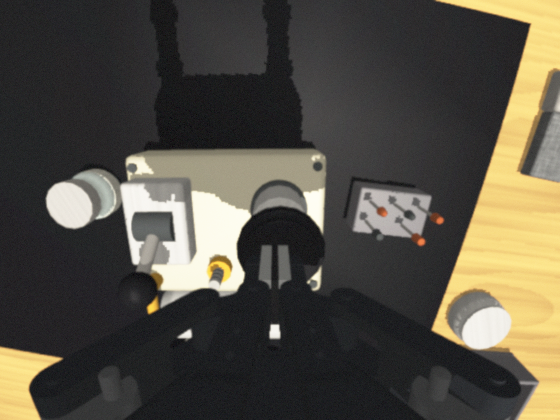

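View pics/sc5.png

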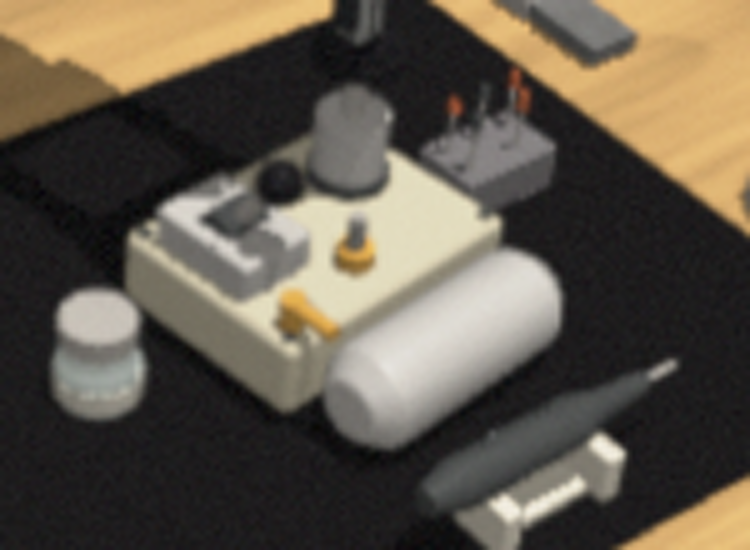

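After two strokes the pin has risen: its tip is now at about crop (357,218), up from (357,235). I'll keep pumping; extra strokes do no harm.

```bash
D='';for i in 1; do :; done
python3 -m crank '[[0,0,0.2,0,1],[0,0,0.25,0,1],[0,0,0.18,0,1],[0,0,0,0,1],[0,0,0,0,1]]'; python3 -m crank '[[0,0,-0.2,0,1],[0,0,-0.25,0,1],[0,0,-0.18,0,1],[0,0,0,0,1],[0,0,0,0,1]]'
python3 -m crank '[[0,0,0.2,0,1],[0,0,0.25,0,1],[0,0,0.18,0,1],[0,0,0,0,1],[0,0,0,0,1]]'; python3 -m crank '[[0,0,-0.2,0,1],[0,0,-0.25,0,1],[0,0,-0.18,0,1],[0,0,0,0,1],[0,0,0,0,1]]'
python3 -m crank '[[0,0,0.2,0,1],[0,0,0.25,0,1],[0,0,0.18,0,1],[0,0,0,0,1],[0,0,0,0,1]]'; python3 -m crank '[[0,0,-0.2,0,1],[0,0,-0.25,0,1],[0,0,-0.18,0,1],[0,0,0,0,1],[0,0,0,0,1]]'
python3 - <<'E'
from bench import robot,camera
from h import *
d=camera("scene");crop(d["image"],300,165,400,235,8,"pics/sc6.png")
c=np.array([.5277,.1551]);a=.155
p=c+[56*np.cos(a)/1e3+53*np.sin(a)/1e3,56*np.sin(a)/1e3-53*np.cos(a)/1e3]
for z in(.069,.08,.092,.0945):print(z,((proj(d,[np.r_[p,z]])-[300,165])*8).round(0))
E
```

```text
clock: 9.6
position: [0.5285, 0.1529, 0.1985]
eef_rot: [-0.07, 0.998, 0.0, 0.001]
wrist_force: [-5.6, -1.3, 23.4]
grip_width: -0.0
clock: 10.1
position: [0.5277, 0.1528, 0.227]
eef_rot: [-0.07, 0.998, -0.0, -0.001]
wrist_force: [1.2, 0.1, 0.1]
grip_width: -0.001
clock: 10.6
position: [0.5285, 0.1529, 0.1985]
eef_rot: [-0.07, 0.998, 0.0, 0.001]
wrist_force: [-6.3, -1.3, 24.6]
grip_width: 0.002
clock: 11.1
position: [0.5277, 0.1528, 0.2269]
eef_rot: [-0.07, 0.998, -0.0, -0.001]
wrist_force: [-0.2, 0.0, -0.1]
grip_width: 0.001
clock: 11.6
position: [0.5284, 0.1529, 0.1985]
eef_rot: [-0.07, 0.998, 0.0, 0.001]
wrist_force: [-6.9, -1.4, 25.8]
grip_width: 0.003
clock: 12.1
position: [0.5277, 0.1528, 0.2269]
eef_rot: [-0.07, 0.998, -0.0, -0.001]
wrist_force: [-0.1, -0.1, -0.5]
grip_width: -0.0
0.069 [[207. 382.]]
0.08 [[210. 356.]]
0.092 [[213. 328.]]
0.0945 [[213. 322.]]
```

View pics/sc6.png

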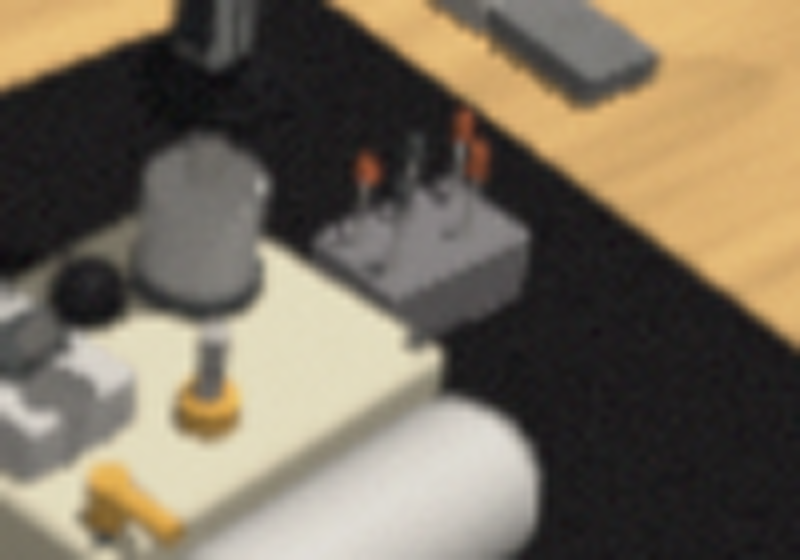

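The pin top is at about (213,326), which puts it at a height of about 0.093 m, so it is fully out or nearly so. I'll add two more strokes as margin, then lift clear.

```bash
python3 -m crank '[[0,0,0.2,0,1],[0,0,0.25,0,1],[0,0,0.18,0,1],[0,0,0,0,1],[0,0,0,0,1]]'; python3 -m crank '[[0,0,-0.2,0,1],[0,0,-0.25,0,1],[0,0,-0.18,0,1],[0,0,0,0,1],[0,0,0,0,1]]'
python3 -m crank '[[0,0,0.2,0,1],[0,0,0.25,0,1],[0,0,0.18,0,1],[0,0,0,0,1],[0,0,0,0,1]]'; python3 -m crank '[[0,0,-0.2,0,1],[0,0,-0.25,0,1],[0,0,-0.18,0,1],[0,0,0,0,1],[0,0,0,0,1]]'
python3 -m crank '[[0,0,-0.4,0,1],[0,0,-0.5,0,1],[0,0,-0.5,0,1],[0,0,-0.3,0,1],[0,0,0,0,1]]'
python3 -m crank '[[0.2,0,0,0,1],[0.3,0,0,0,1],[0.3,0,0,0,1],[0.2,0,0,0,1],[0,0,0,0,1]]'
python3 - <<'E'
from bench import robot,camera
from h import *
s=robot.get_state();d=camera("scene");crop(d["image"],300,165,400,235,8,"pics/sc7.png")
e=camera("side");w=camera("wrist");cv2.imwrite("pics/w7.png",w["image"])
crop(e["image"],205,135,325,235,6,"pics/sd7.png")
P=cloud(w,s);m=(np.abs(P[...,0]-.5277)<.015)&(np.abs(P[...,1]-.1551)<.015)&(P[...,2]<.17);print("knob z",np.median(P[m][:,2]),m.sum())
m=(np.abs(P[...,0]-.591)<.008)&(np.abs(P[...,1]-.1114)<.008);print("pin z",np.sort(P[m][:,2])[-12:],m.sum())
s0,d0=pickle.load(open("d0.pkl","rb"))
df=cv2.absdiff(d0["scene"]["image"],d["image"]).max(2);print(s["wrist_force"])
cv2.imwrite("pics/sc7f.png",d["image"])
E
```

```text
clock: 12.65
position: [0.5285, 0.1529, 0.1985]
eef_rot: [-0.07, 0.998, 0.0, 0.001]
wrist_force: [-5.7, -0.4, 24.2]
grip_width: 0.002
clock: 13.15
position: [0.5277, 0.1528, 0.227]
eef_rot: [-0.07, 0.998, -0.0, -0.001]
wrist_force: [-0.2, 0.1, -0.4]
grip_width: -0.001
clock: 13.65
position: [0.5284, 0.1529, 0.1985]
eef_rot: [-0.07, 0.998, 0.0, 0.001]
wrist_force: [-6.2, -1.3, 24.3]
grip_width: 0.002
clock: 14.15
position: [0.5277, 0.1528, 0.2269]
eef_rot: [-0.07, 0.998, -0.0, -0.001]
wrist_force: [0.0, -0.2, 0.1]
grip_width: -0.002
clock: 14.65
position: [0.5287, 0.1529, 0.3139]
eef_rot: [-0.07, 0.998, 0.0, 0.001]
wrist_force: [-0.7, -0.5, 0.2]
grip_width: -0.001
clock: 15.15
position: [0.4771, 0.1457, 0.312]
eef_rot: [-0.07, 0.998, -0.0, -0.001]
wrist_force: [0.7, 0.4, -0.4]
grip_width: 0.001
knob z 0.0989939105950165 115
pin z [0.09362583 0.09364293 0.09372498 0.09389117 0.0939092  0.093911
 0.09399457 0.09402803 0.09422359 0.09429691 0.09430392 0.09470945] 221
[ 0.69745283  0.41606266 -0.35154913]
```

View pics/sc7.png

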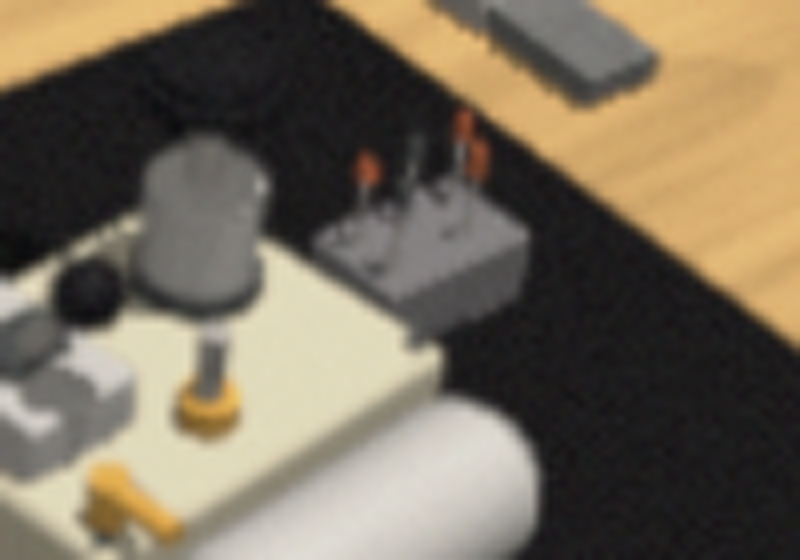

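View pics/sc7f.png

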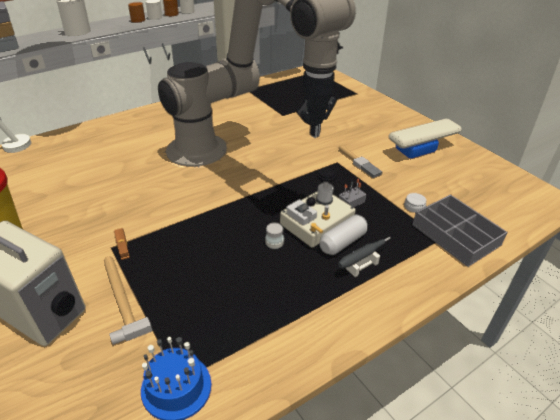

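View pics/w7.png

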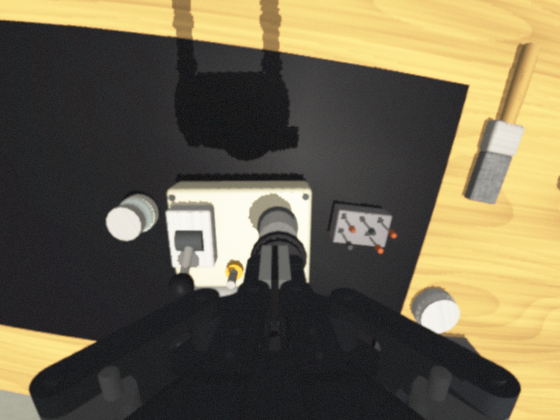

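```bash
python3 - <<'E'
from bench import robot,camera
from h import *
d=camera("scene");P=cloud(d)
for v in(170,172,174,176):print(v,P[v,326].round(3))
print(robot.get_state()["clock"]);robot.hand_in()
E
```

```text
170 [0.52  0.159 0.149]
172 [0.529 0.152 0.15 ]
174 [0.536 0.147 0.149]
176 [0.542 0.143 0.148]
15.35
the job is handed in; nothing more can be done
```

The job is done and handed in at about 15 s of the 48 s allowed; the hand-in gave no verdict.

I pushed the lever against its closed stop with shut fingers. I then made seven full plunger strokes on the top of the knob, each to the hard stop and back up, the last two as margin. The first press reached 40 N against the stop. The later ones were 23 to 33 N, still more than the 15 N needed but well under the 120 N wrist limit.

**Last checks:**
- **Pin:** its top measured about 94 mm above the bench, so it is fully out.
- **Plunger:** the knob top measured 149 to 150 mm in the scene camera, so it is up. The wrist camera's knob reading (99 mm) was not usable because the fingers blocked its view.
- **Lever:** before pumping, the ball's position in the side view matched the computed closed position within 1 pixel. The last pictures show it still over towards the tank.
- **Surroundings:** in the last scene picture, the things around the pump appear where they were at the start. I compared this by eye only.
- **Hand:** it is lifted well clear, and the wrist force reads under 1 N.

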